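# Snap the bearing cover home and hang up the seating tool

## Task

Press the aluminium bearing cover straight down into the green spindle housing with the seating tool until it clicks home and its flange lies flush on the housing all round; use the tool for this, not the gripper itself. Fold the red forked bracket on the tool board out until it is level, and leave the tool hanging upright in it, its collar resting on the two prongs. Leave the jar, the steel block and the hammer where they are.

Things in the scene. Friction and masses are not known exactly. Their poses are not given: they have to be found in the camera images.
- housing: Green cast spindle housing, bolted to the bench and immovable: a 130 mm square foot 12 mm thick with an upright round barrel, 100 mm outside diameter, its top face 60 mm above the bench, bore 72 mm. Four spring-loaded balls in the bore hold the cover. Origin: centre of the underside, on the bench; z up along the bore.
- housing_mouth (a point): Centre of the barrel's flat top face (60 mm above the bench), z up.
- cover_top (a point): Centre of the top of the loose aluminium bearing cover, z up its axis. It is 36 mm high: skirt 68 mm wide (goes into the bore), flange 88 mm wide and 6 mm thick, flat boss on top 60 mm wide, 4 mm high. It starts sitting on spring balls, flange about 18 mm above the barrel; pushed down near its middle with about 10 N (more off-centre) it snaps past them; home, this point is 10 mm above the barrel's top and it stays.
- tool_mid (a point): Half-way up the loose seating tool, 87.5 mm above its underside, z up its axis. It stands on the bench: round, 175 mm tall, about 0.3 kg; white nylon foot 56 mm wide, 14 mm high; steel shaft 14 mm thick; steel collar 52 mm wide, 95 to 103 mm above the underside; then a wooden handle 30 mm thick (straight to 165 mm) to grip from above. The collar's top is a stop for the fingertips when pressing.
- board: Plywood tool board standing fixed on the bench: 220 mm wide, 190 mm high, 16 mm thick, with a 14 mm thick foot plate reaching 70 mm behind its face. Its face, which carries the bracket, looks along its own -x; its y runs along the board, z up. Origin: at the lower edge of the face, middle of the width, on the bench.
- fork (a joint): Angle of the red forked bracket in rad: 0 folded flat, prongs pointing straight up along the board's face; it grows as the prongs swing outward and down, to the stop at 1.57 where they are level and point straight out from the board. A stiff hinge (0.12 N m of friction) keeps it where it is left; press the prongs down to feel the stop.
- fork_hinge (a point): Middle of the bracket's hinge axis, 20 mm out from the board's face, 135 mm above the bench. The axis runs along the board's y. The axes of this point are the board's (x into the board, z up).
- fork_tips (a point): Point midway between the two prongs, 95 mm from the hinge axis: pinch both from outside here. The prongs are 8 mm square bars, 30 mm apart inside, 46 mm over both, ending 110 mm from the hinge axis; folded up, the last 55 mm stand above the board's top edge. Each ends in a lip 8 mm long that rises 6 mm above the prong when level.
- fork_seat (a point): Point midway between the prongs, 55 mm from the hinge axis, on the side that is uppermost when level (then 139 mm above the bench): the tool's collar should rest centred here, shaft between the prongs. The shaft must enter from the open end, collar above the lips, foot below the prongs.
- jar: Amber glass jar with a dark lid, 64 mm wide, 85 mm high, standing on the bench; a bystander. Origin: centre of its underside.
- block: Steel doming block, 60 by 60 by 50 mm high, a bystander. Origin: centre of its underside.
- hammer: Hammer with a wooden handle, 240 mm long, lying on the bench beyond the housing; a bystander. Origin: on its length, at bench height; handle towards its own -x.
Things that resemble listed ones, but are neither listed nor needed, are in the scene too. There is more than one size of the housing; the one meant has the size given above. What is shaped like the part that bears tool_mid but pink is not meant.

How it is judged:
On the way, in this order (a step that is already met when the one before it is completed fails the run):
1. the cover is pressed home with the tool: flange within 2 mm of the barrel and level within 2 degrees, while the tool bears on it (z of cover_top in the frame of housing_mouth below 0.012 m and angle between cover_top's own z axis and vertical below 0.035 rad and contact force between tool and cover above 0.5 N), for 0.1 s.
2. the tool hangs in the level bracket (value of joint fork above 1.47 rad and distance between tool_mid and fork_seat below 0.028 m and contact force between tool and board above 1 N), for 0.2 s.
At the end, for the whole second after the job is handed in: The cover is snapped into the housing, its flange within 2 mm of the barrel's face and level within 2 degrees; the bracket is folded out level (above 1.47 rad) and the tool hangs at rest in it by its collar, upright within 7 degrees and centred on the prongs' seat to about 25 mm (all of step 2 and z of cover_top in the frame of housing_mouth between 0.008 and 0.012 m and horizontal distance between cover_top and housing_mouth below 0.005 m and angle between cover_top's own z axis and vertical below 0.035 rad and angle between tool_mid's own z axis and vertical below 0.12 rad and linear speed of tool below 0.03 m/s and linear speed of cover below 0.02 m/s); the robot touches nothing.
It fails at once if the gripper or arm pushes on the cover itself (contact force between any of the fingers, the arm and cover above 2 N).
It fails at once if the jar, block or hammer is moved by more than 25 mm (distance of any of jar, block, hammer from where it was at the start of the episode above 0.025 m).
It also fails if it takes over 72 s, if anything falls off the work surface, if the arm or the gripper's body presses on something with over 40 N, if the wrist force passes 120 N, or if a joint passes its speed limit or range.

## Robot

A 7-joint arm with a two-finger parallel gripper is mounted at the origin on the work surface. World frame = base frame: x ahead of the robot, y to its left, z up, the work surface at z = 0. Lengths are in m, angles in rad, forces in N, time in s.
With the tool pointing down it reaches from about 0.425 to 1.025 m from the base axis. Payload 9.4 kg.
Tool frame: the origin (TCP) lies midway between the tips of the shut fingers; the grasp point (between the pads) lies 19 mm behind it; z points along the fingers, y is the line along which they close (so a half turn about z gives the same grasp; the last joint's range is limited). The gripper opens to 93 mm and grips with 3 to 60 N. Pads are 15 mm wide; open, the fingers measure 128 mm over their backs; the gripper's body (75 mm by 188 mm) begins 65 mm behind the grasp point.
Start: joints at [-1.208, 0.599, -0.003, 1.599, 0.002, 0.943, -0.08], TCP at [0.309, 0.656, 0.219] pointing down, gripper open.
Joint ranges: [-2.57, 2.57], [-0.35, 1.97], [-1.29, 1.29], [0.11, 2.56], [-1.05, 4.19], [0.11, 1.86], [-2.63, 2.63]. Speed limits (rad/s): [2.22, 2.22, 3.01, 3.01, 3.14, 3.14, 3.14].

## Interface

Orientations are given as a rotation vector (axis times angle).
In Python, from cell import * gives the robot as it stands. Calls block until the motion is done:
- move_ptp(position, orientation): joint-space move of the TCP to a pose.
- line_to(position, orientation=None, velocity=0.15, max_force=None): straight line of the TCP; orientation=None keeps the orientation; velocity is the mean speed in m/s. With max_force (N) it stops when the force on the tool has changed by that much, and returns True; else False.
- movej(angles): joint-space move.
- set_gripper(opening, squeeze=None): finger opening in m; squeeze is the grip in N (None keeps the last); returns when the fingers have stopped.
- sleep(seconds).
- solve_ik(position, orientation): joint angles nearest the present ones, or None.
- get_image(name): name is "scene" or "side" or "wrist"; returns the picture (420x560x3 uint8, red, green, blue); there is no depth.
- camera_model(name): a dict with "fx", "fy", "cx", "cy" (pixels), "distortion" ([k1, k2, p1, p2, k3] as OpenCV has them; the pictures are not rectified), "camera_from_world" (4x4, takes a point from world to camera coordinates). Camera axes: x right, y down, z forward; pixel columns grow to the right and rows downward; lengths in m; the calibration is good to about 2 mm. A picture is of the moment at which its call begins: read the wrist's pose just before it. camera_model takes no time and is no camera call; for the wrist camera it gives the pose at the moment of the call.
A pose or a line that the arm cannot do raises IKError and nothing moves.
- job_done(): hands the job in; it is judged then, once.
Readings, each from a call of its own:
- get_t(): time.
- get_joint_positions(): joint angles.
- get_joint_vel(): joint speeds.
- get_tau(): joint torques, N m.
- get_eef_pos(): TCP position.
- get_eef_rot(): TCP orientation.
- get_wrist_force(): force on the tool from outside, world axes, zero at the start.
- get_ft_torque(): the same for the moment, N m.
- get_width(): finger opening in m.
- get_finger_force(): force on a finger pad.
Only numpy, scipy, OpenCV 4.12 (cv2) and the standard library are available. Lean on these libraries where they do the work, as an engineer would, in place of code of your own. Each camera call takes 0.05 s, during which the arm holds its last target. There are 200 camera calls.

## Working session

There is one attempt and no reset: what is moved stays moved. The work goes in short steps, each a Python script; the robot and the scene stay as the last script left them, time stands still between calls to the robot, and variables do not carry over. Pictures are saved under pics/ and viewed, at most 10 in all, crops included, and the job is handed in when it is done.

```bash
mkdir -p pics; ls
python3 - <<'E'
from cell import *
import cv2,numpy as np
for n in("scene","side","wrist"):
    im=get_image(n); cv2.imwrite(f"pics/{n}0.png",im[:,:,::-1]); m=camera_model(n)
    T=np.linalg.inv(m["camera_from_world"]); print(n,m["fx"],m["distortion"],T[:3,3].round(3),T[:3,2].round(2))
print(get_t(),get_eef_rot())
a=[cv2.imread(f"pics/{n}0.png") for n in("scene","side")]
E
```

```text
pics
scene 445.8152379794692 [-0.14218477  0.          0.          0.          0.        ] [1.586 0.374 1.158] [-0.69 -0.26 -0.68]
side 468.7010544416636 [-0.12570743  0.          0.          0.          0.        ] [-0.063 -1.057  0.844] [ 0.47  0.73 -0.49]
wrist 366.3450336697878 [-0.00738605  0.          0.          0.          0.        ] [0.24  0.689 0.384] [ 0.25 -0.12 -0.96]
0.15 [-6.85121126e-01 -3.06583196e+00  1.84551182e-03]
```

View pics/scene0.png

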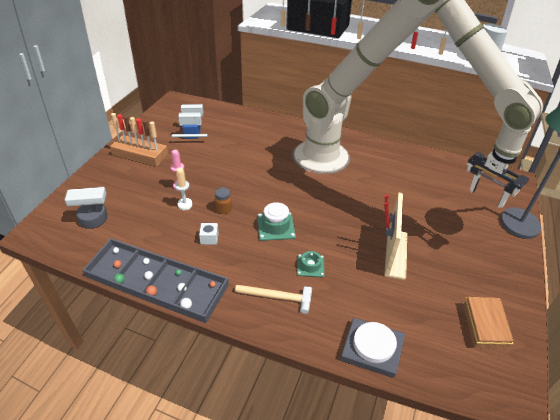

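View pics/side0.png

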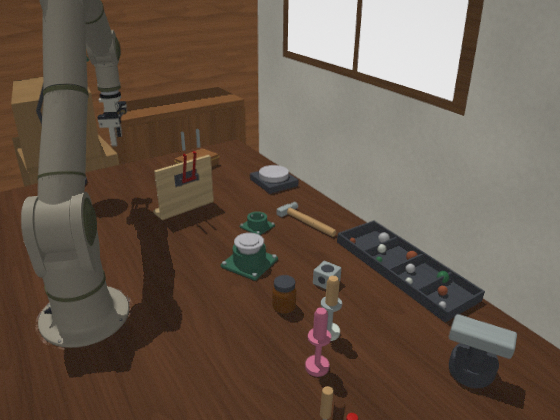

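Scene: robot at the back. Candidate housings: large green (276,222) with the cover on it, and small green (311,263), which is a decoy. Candidate tools: white/wood (184,190), and pink (176,165), which is not meant. The board with the red fork is at (395,235), its face towards −y. Next, a close crop of each view.

```bash
cat > h.py <<'E'
import numpy as np,cv2
from cell import *
def K(m): return np.array([[m["fx"],0,m["cx"]],[0,m["fy"],m["cy"]],[0,0,1.]])
def ray(m,px):
    u=cv2.undistortPoints(np.array([[px]],float),K(m),np.array(m["distortion"]))[0,0]
    T=np.linalg.inv(m["camera_from_world"]); d=T[:3,:3]@[u[0],u[1],1]; return T[:3,3],d/np.linalg.norm(d)
def onz(m,px,z):
    o,d=ray(m,px); return o+d*(z-o[2])/d[2]
def tri(m1,p1,m2,p2):
    A=np.zeros((3,3));b=np.zeros(3);R=[ray(m1,p1),ray(m2,p2)]
    for o,d in R:
        P=np.eye(3)-np.outer(d,d);A+=P;b+=P@o
    x=np.linalg.solve(A,b); return x,[np.linalg.norm((np.eye(3)-np.outer(d,d))@(x-o)) for o,d in R]
def proj(m,X):
    c=m["camera_from_world"]; r,_=cv2.Rodrigues(c[:3,:3]); return cv2.projectPoints(np.array(X,float).reshape(-1,1,3),r,c[:3,3],K(m),np.array(m["distortion"]))[0][:,0]
E
python3 - <<'E'
import cv2,numpy as np
a=cv2.imread("pics/scene0.png");b=cv2.imread("pics/side0.png")
r=lambda im,x,y,w,h,s:cv2.resize(im[y:y+h,x:x+w],None,fx=s,fy=s,interpolation=cv2.INTER_CUBIC)
# scene: [tool|housing|board]
cv2.imwrite("pics/c1.png",np.vstack([np.hstack([r(a,165,145,66,75,6),r(a,370,185,66,75,6)]),]))
cv2.imwrite("pics/c2.png",np.hstack([r(b,150,145,75,75,5),r(b,295,270,75,110,75/75*5)[:375]]))
E
```

```text
(no output)
```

View pics/c1.png

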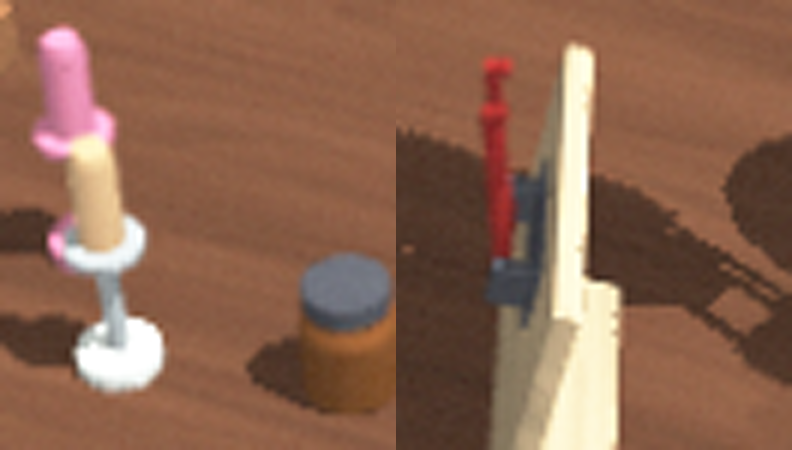

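View pics/c2.png

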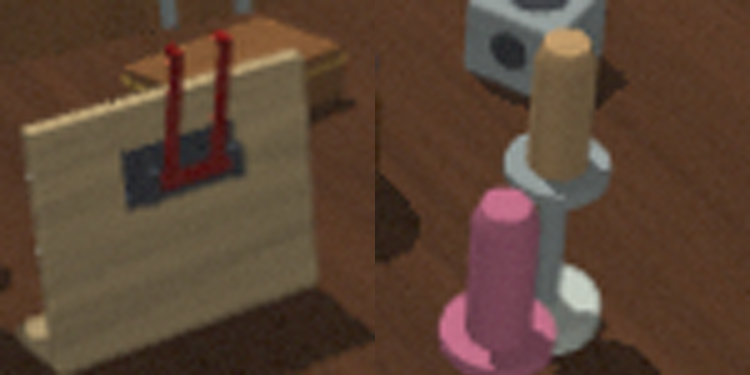

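Crop 1 (scene): the tool's collar centre is at about (181.3,185.5), its top at (179.7,169) and its white foot at (185,203). The fork tips are at (386.8,195.8) and (386.2,203.7). Crop 2 (side): the collar is at (331.4,303.4) and the tool top at (333.6,278.4). The board's top corners are at (155,171) and (210,155.4), and the fork tips at (184.6,154.6) and (194.6,152.2).

Run:
```python
from h import *
S=camera_model("scene");D=camera_model("side")
p=lambda n,x:print(n,np.round(x,4))
p("collar S",onz(S,(181.3,185.5),.103));p("collar D",onz(D,(331.4,303.4),.103));p("top S",onz(S,(179.7,169),.175));p("top D",onz(D,(333.6,278.2),.175));p("foot S",onz(S,(185,203.3),.014))
for n,z in(("tl",.19),("tr",.19),("bl",0),("br",0)):
    p("board "+n,onz(D,dict(tl=(155,171),tr=(210,155.4),bl=(163,219),br=(213,202))[n],z))
p("tip far tri",tri(S,(386.8,195.8),D,(184.6,154.6))[0]);p("tip near",tri(S,(386.2,203.7),D,(194.6,152.2))[0])
p("tips D z.245",[onz(D,(184.6,154.6),.243),onz(D,(194.6,152.2),.243)])
for n,m,(x,y,w,h) in(("scene",S,(250,195,50,50)),("side",D,(220,225,60,55))):
    im=cv2.imread(f"pics/{n}0.png")[y:y+h,x:x+w]; hsv=cv2.cvtColor(im,cv2.COLOR_BGR2HSV)
    a=((hsv[...,1]<60)&(hsv[...,2]>110)).astype(np.uint8)
    c=max(cv2.findContours(a,0,1)[0],key=cv2.contourArea);b=cv2.boundingRect(c);print(n,"cover bbox",b[0]+x,b[1]+y,b[2:])
    g=((hsv[...,0]>60)&(hsv[...,0]<95)&(hsv[...,1]>80)).astype(np.uint8); c=max(cv2.findContours(g,0,1)[0],key=cv2.contourArea);b=cv2.boundingRect(c);print("green",b[0]+x,b[1]+y,b[2:])
    q=cv2.approxPolyDP(cv2.convexHull(c),3,True)[:,0]+[x,y];print(q.tolist())
```

```text
collar S [ 0.5184 -0.3916  0.103 ]
collar D [ 0.5157 -0.3954  0.103 ]
top S [ 0.5115 -0.3923  0.175 ]
top D [ 0.5193 -0.3913  0.175 ]
foot S [ 0.517  -0.3885  0.014 ]
board tl [0.3606 0.3788 0.19  ]
board tr [0.578  0.4041 0.19  ]
board bl [0.3671 0.3784 0.    ]
board br [0.5763 0.4008 0.    ]
tip far tri [0.4565 0.3376 0.243 ]
tip near [0.4946 0.3426 0.242 ]
tips D z.245 [[0.4565 0.3376 0.243 ]
 [0.4937 0.3393 0.243 ]]
scene cover bbox 263 202 (29, 21)
green 258 215 (37, 25)
[[290, 215], [294, 237], [260, 239], [258, 217]]
side cover bbox 234 231 (30, 19)
green 221 245 (57, 35)
[[277, 258], [255, 279], [221, 265], [234, 246], [264, 245]]
```

```bash
cat >> h.py <<'E'
from scipy.spatial.transform import Rotation as Ro
def down(a):  # closing axis at world angle a, pointing down
    c,s=np.cos(a),np.sin(a); return Ro.from_matrix(np.array([[-s,c,0],[c,s,0],[0,0,-1.]]) if 0 else np.column_stack([[-s,c,0],[c,s,0],[0,0,-1]])).as_rotvec()
A=np.arctan2(.0245,.2175)          # board width direction
XB=np.array([-np.sin(A),np.cos(A),0])  # into board
E
python3 - <<'E'
from h import *
S=camera_model("scene");D=camera_model("side")
print("cover",tri(S,(277,212),D,(248.5,240)))
for n,px,z in(("pinkS",(176,153),.175),):print(n,onz(S,px,z))
print("pinkD",onz(D,(321,311),.175))
print("jar",onz(S,(222.5,193),.085),"block",onz(S,(209,230),.05))
print([None if (q:=solve_ik([.474,.34,.36],down(a))) is None else q[-1] for a in(A,A+np.pi)])
line_to([*get_eef_pos()[:2],.36],velocity=.25)
q=[solve_ik([.474,.34,.36],down(a)) for a in(A,A+np.pi)]; q=min([x for x in q if x is not None],key=lambda x:abs(x[-1]))
movej(q); print(get_t(),get_eef_pos(),q)
m=camera_model("wrist"); cv2.imwrite("pics/w1.png",get_image("wrist")[:,:,::-1])
R=[-1,1]
for th in(0,.15,.3):
    h=np.array([.471,.3705,.135]);d=np.array([0,0,1])*np.cos(th)-XB*np.sin(th); e=np.array([np.cos(A),np.sin(A),0])
    print(th,proj(m,[h+.11*d+e*.019*s for s in R]+[h+e*.019*s for s in R]).round().tolist())
E
```

```text
cover (array([ 0.49900116, -0.0175139 ,  0.0835411 ]), [np.float64(0.00016395916110184308), np.float64(0.000163959161101794)])
pinkS [ 0.42975297 -0.4563933   0.175     ]
pinkD [ 0.42546695 -0.46736764  0.175     ]
jar [ 0.48040396 -0.24058228  0.085     ] block [ 0.64144709 -0.21667784  0.05      ]
[np.float64(-0.49239922125089425), np.float64(2.330629994506166)]
2.2083 [0.47332959 0.34184564 0.35973069] [-0.94456783  0.29949443  0.30285101  1.76748958 -0.09943279  1.08952302
 -0.49611975]
0 [[261.0, 173.0], [310.0, 173.0], [267.0, 156.0], [303.0, 156.0]]
0.15 [[261.0, 194.0], [309.0, 194.0], [267.0, 156.0], [303.0, 156.0]]
0.3 [[262.0, 212.0], [308.0, 212.0], [267.0, 156.0], [303.0, 156.0]]
```

View pics/w1.png

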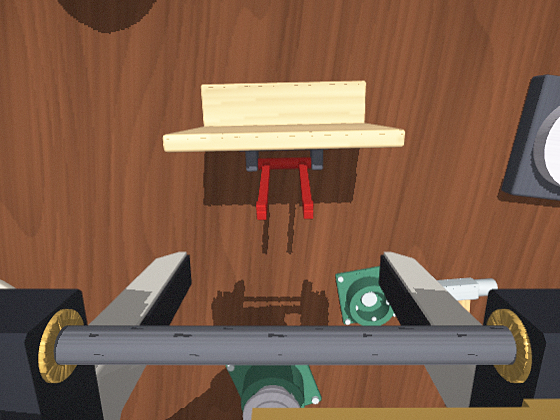

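The wrist view shows the red tips at (262,212) and (308,212), which fits a fork angle of about 0.28. The hinge bar is at (285,162). Next: pinch the prongs and swing them through the arc.

Run:
```python
from h import *
h=np.array([.471,.3705,.135]); o=get_eef_rot()
g=lambda t,r=.095:h+r*(np.cos(t)*np.array([0,0,1])-np.sin(t)*XB)-[0,0,.019]
o=down(A)
p=g(.28); line_to([p[0],p[1],.30],o,velocity=.2); line_to(p,velocity=.15)
set_gripper(.0,10); print(get_width(),get_wrist_force())
for t in np.linspace(.28,1.57,8)[1:]: line_to(g(t),velocity=.12)
print("force",get_wrist_force(),get_width())
p=g(1.57); print(line_to(p-[0,0,.02],velocity=.05,max_force=8),get_eef_pos()-p,get_wrist_force())
set_gripper(.093); print(get_t())
m=get_image("side"); cv2.imwrite("pics/s1.png",cv2.resize(m[130:240,130:280,::-1],None,fx=4,fy=4))
```

```text
0.046235919351592894 [-5.7905367  -0.71399995  3.79234888]
force [ 0.39343252 -0.23434918 -2.12783834] 0.046049029837847186
True [ 0.00053152  0.00023943 -0.00160531] [ 1.28738057  1.01375343 -0.03344618]
7.4333
```

View pics/s1.png

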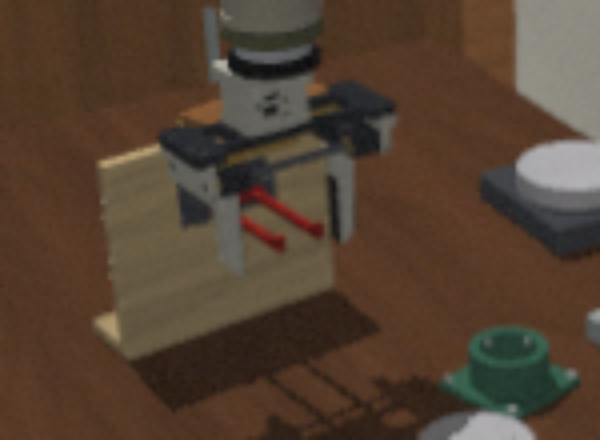

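The fork now stands level; the prongs point out at (280,242) and (320,230) in the crop. Next, the tool.

Run:
```python
from h import *
o=down(A); p=get_eef_pos(); line_to([p[0],p[1],.30],o,velocity=.25)
T=[.517,-.392]
q=solve_ik([*T,.30],o); print(q); movej(q)
line_to([*T,.19],o,velocity=.25); line_to([*T,.1055],velocity=.12,max_force=6)
print(get_eef_pos(),get_wrist_force()); set_gripper(0,40); print("w",get_width(),get_wrist_force(),get_t())
p=get_eef_pos(); line_to([p[0],p[1],.30],velocity=.2)
print(get_width(),get_wrist_force())
C=[.499,-.0175]
q=solve_ik([*C,.30],o); movej(q); line_to([*C,.23],velocity=.2); print(get_eef_pos(),get_t())
m=get_image("side"); a=cv2.resize(m[150:300,180:330,::-1],(400,400)); m=get_image("scene"); b=cv2.resize(m[120:270,200:350,::-1],(400,400))
cv2.imwrite("pics/s2.png",np.hstack([a,b]))
```

```text
[ 0.08678566  0.51368187  0.74443734  1.72331398 -0.39176515  1.05925195
  1.07467764]
[ 0.51726964 -0.39247317  0.10624455] [ 0.07419713 -0.02193925  0.63841882]
w 0.029462764101342142 [ 0.21555191 -0.52952349 -0.38156111] 13.2
0.02980084763856176 [-0.18484938  0.85567264 -4.24440816]
[ 0.49940625 -0.01870889  0.23034373] 16.225
```

View pics/s2.png

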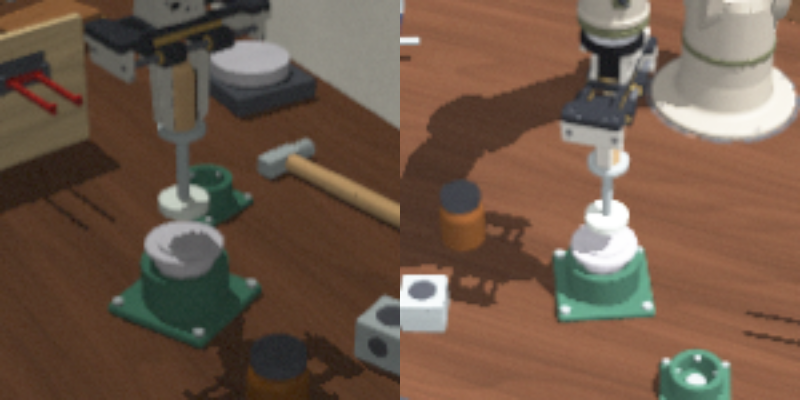

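The tool is held upright, with its foot centred over the cover: foot and cover at x 184 and 186 in the side crop, 606 and 604 in the scene crop. Now pressing.

Run:
```python
from h import *
C=[.499,-.0175]
print(line_to([*C,.200],velocity=.1)); sleep(.3); print(get_wrist_force(),get_eef_pos())
f=line_to([*C,.168],velocity=.03,max_force=35); print(f,get_eef_pos(),get_wrist_force(),get_width())
sleep(.3); print(get_eef_pos(),get_wrist_force(),get_ft_torque(),get_t())
m=get_image("side"); a=cv2.resize(m[150:300,180:330,::-1],(400,400)); m=get_image("scene"); b=cv2.resize(m[120:270,200:350,::-1],(400,400))
cv2.imwrite("pics/s3.png",np.hstack([a,b]))
```

```text
False
[-0.03927948 -0.20186349 -3.83789614] [ 0.49925385 -0.01744742  0.20041596]
True [ 0.49888385 -0.01766676  0.17446097] [-0.93020539  0.30747944  6.25755039] 0.029676417667809294
[ 0.49889594 -0.01760464  0.17447289] [-1.27796413  0.1641696   5.49193384] [-0.12326036  0.41027651  0.00315308] 18.1917
```

View pics/s3.png

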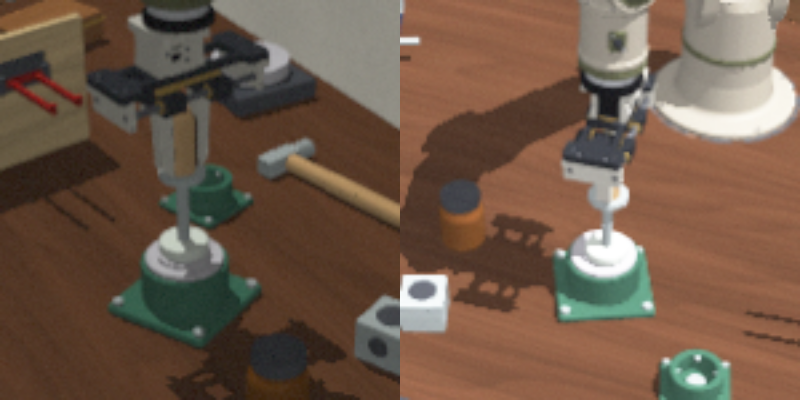

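The cover is home: its flange lies flush on the barrel in both views, with the foot on it. Now hanging the tool.

Run:
```python
from h import *
o=down(A); h=np.array([.471,.3705,0]); at=lambda r,z:[*(h-r*XB)[:2],z]
p=get_eef_pos(); line_to([p[0],p[1],.30],o,velocity=.2); print(get_wrist_force())
movej(solve_ik(at(.175,.30),o)); line_to(at(.175,.166),o,velocity=.2); sleep(.2); print(get_eef_pos(),get_wrist_force())
print(line_to(at(.055,.166),velocity=.12,max_force=6)); sleep(.2); print(get_eef_pos(),get_wrist_force())
print(line_to(at(.055,.140),velocity=.03,max_force=4)); print(get_eef_pos(),get_wrist_force(),get_t())
m=get_image("side"); a=cv2.resize(m[110:260,120:270,::-1],(400,400)); m=get_image("scene"); b=cv2.resize(m[150:300,310:460,::-1],(400,400))
cv2.imwrite("pics/s4.png",np.hstack([a,b]))
```

```text
[-0.55619056 -0.05819774 -3.93533291]
[0.49112136 0.1968693  0.16703934] [-0.83107366 -0.29737735 -3.40571738]
False
[0.47737898 0.31516548 0.16615447] [ 0.46241094  0.25093926 -3.17877427]
True
[0.4770391  0.31588546 0.14841331] [-0.69077693  0.33711057  5.77852   ] 22.9083
```

View pics/s4.png

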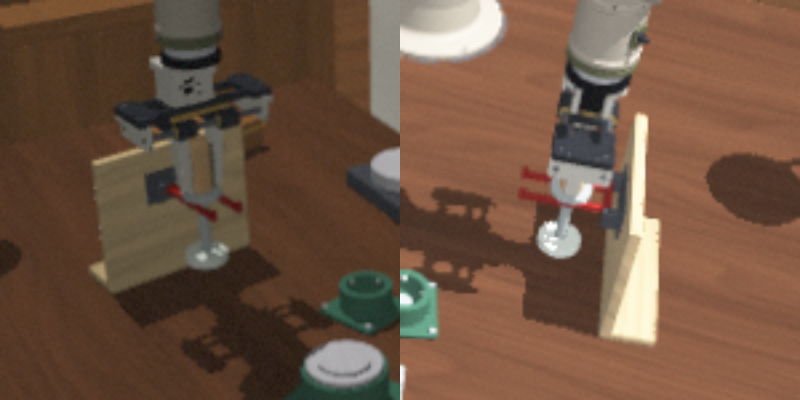

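The collar rests on the prongs at the predicted height, with the shaft between them and the foot below. Releasing and checking.

Run:
```python
from h import *
set_gripper(.07); p=get_eef_pos(); line_to([p[0],p[1],.33],velocity=.15); sleep(.5); print(get_t(),get_wrist_force())
movej(solve_ik([.45,.15,.40],down(A)))
m=get_image("side"); a=cv2.resize(m[130:280,140:290,::-1],(400,400)); m=get_image("scene"); b=cv2.resize(m[150:300,270:420,::-1],(400,400))
cv2.imwrite("pics/s5.png",np.hstack([a,b]))
```

```text
25.7 [-0.40298137  0.1015484  -0.33093603]
```

View pics/s5.png

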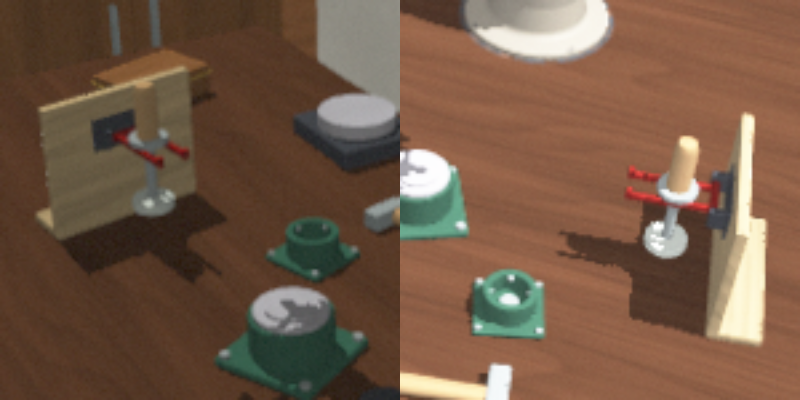

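The tool hangs upright in the level fork, the cover is flush, and the arm is clear. Handing in.

```bash
python3 -c "
from cell import *
print(job_done())"
```

```text
the job is handed in; nothing more can be done
None
```

The job is handed in, with no verdict returned: in the last pictures the cover sits flush in the green housing and the tool hangs upright by its collar in the level fork, and I kept the arm away from the jar, block and hammer.

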